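# Unclip an effects unit's battery cassette and put it on charge

## Robot

A 6-joint arm with a two-finger parallel gripper is mounted at the origin on the work surface. World frame = base frame: x ahead of the robot, y to its left, z up, the work surface at z = 0. Lengths are in m, angles in degrees, forces in N, time in s.
With the tool pointing down it reaches from about 0.325 to 0.85 m from the base axis. Payload 15.5 kg.
Tool frame: the origin (TCP) lies at the very end of the fingers, on their centre line; the grasp point (between the pads) lies arm.grip_depth behind it (arm.grip_depth is the distance from the TCP to the grasp point, in m); z points along the fingers, y is the direction in which the jaws open and shut (so a half turn about z gives the same grasp; the last joint's range is limited). The gripper opens to 91 mm and grips with 3 to 60 N. Pads are 32 mm wide; open, the fingers measure 118 mm over their backs; the gripper's body (76 mm by 178 mm) begins 60 mm behind the grasp point.
Start: joints at [-78.295, 28.281, 77.091, -0, 74.628, -5.472], TCP at [0.185, -0.597, 0.214] pointing down, gripper open.
Joint ranges: [-166.48, 166.48], [-47.26, 123.95], [12.59, 153.08], [-70.14, 250.14], [6.76, 159.57], [-176.63, 176.63]. Speed limits (degrees/s): [108.29, 108.29, 147.25, 172.46, 172.46, 172.46].

## Interface

Orientations are given as a 3x3 rotation matrix whose columns are the frame's x, y, z axes.
In Python, from rig import arm gives the robot as it stands. Calls block until the motion is done:
- arm.move_to(position, orientation): joint-space move of the TCP to a pose.
- arm.move_l(position, orientation=None, feed=0.15): straight line of the TCP; orientation=None keeps the orientation; feed is the mean speed in m/s.
- arm.move_joints(angles): joint-space move.
- arm.grip(opening): finger opening in m; the grip force is fixed at half the most; returns when the fingers have stopped.
- arm.sleep(seconds).
- arm.solve_ik(position, orientation): joint angles nearest the present ones, or None.
- arm.snapshot(name): name is "side" or "top"; returns the picture (384x512x3 uint8, red, green, blue); there is no depth.
- arm.get_calibration(name): a dict with "intrinsics" (3x3 intrinsics, pixels), "cam_to_world" (4x4, takes a point from camera to world coordinates). Camera axes: x right, y down, z forward; pixel columns grow to the right and rows downward; lengths in m; the calibration is good to about 2 mm. A picture is of the moment at which its call begins. get_calibration takes no time and is no camera call.
A pose or a line that the arm cannot do raises arm.Unreachable and nothing moves.
- arm.sign_off(): hands the job in, once; it reports no verdict.
Readings, each from a call of its own:
- arm.current_t(): time.
- arm.current_joint_positions(): joint angles.
- arm.current_dq(): joint speeds.
- arm.current_tau(): joint torques, N m.
- arm.current_ee_pos(): TCP position.
- arm.current_tool_rot(): TCP orientation.
- arm.current_force(): force on the tool from outside, world axes, zero at the start.
- arm.current_torque(): the same for the moment, N m.
- arm.current_width(): finger opening in m.
Only numpy, scipy, OpenCV 4.12 (cv2) and the standard library are available. Lean on these libraries where they do the work, as an engineer would, in place of code of your own. Each camera call takes 0.05 s, during which the arm holds its last target.

## Task

Pinch the two opposed release buttons of the battery cassette in the grey effects unit and lift the cassette out. Stand it in the empty charging cradle, lowering it right home before letting go. Then slide the unit's metal shutter fully shut over the empty battery bay, and leave the spare cassette, the mug and the tin where they are.

Things in the scene. Friction and masses are not known exactly. Their poses are not given: they have to be found in the camera images.
- unit: Effects unit, a grey box 120 (its x) x 140 (its y) x 60 mm high, fixed, turned up to 0.4 rad. Origin: centre of its underside, z up. Battery bay: an opening in the top 37 (x) x 29 mm (y), 40 mm deep, centred at x 0, y -40 mm. Two rails on the top at x = +-30 mm run along y, 5 mm high. Three knobs 13 mm high stand at y = +56 mm.
- cassette_mid (a point): Centre (half-way up) of the black battery cassette in the unit's bay: a block 34 (its x) x 26 (its y) x 82 mm high, z up, axes as the unit's at the start; its top stands 42 mm above the unit's top. On each x side it has a ribbed grey release button, 27 mm above this point, 48 mm over both outer faces. Mass 0.13 to 0.22 kg with buttons. It lifts out held by the pressed buttons.
- cassette: The same cassette; origin at the centre of its underside, 41 mm below the point above, same axes.
- button_far (a joint): Release button on the cassette's +x side: outer face 18 mm wide (y) x 20 mm high, 24 mm from the cassette's centre line, its middle 28 mm above the unit's top. 0 out, 0.006 m fully in; light spring (1.4 N at rest, 5.6 N fully in). Unless both buttons are fully in (36 mm over both), lugs lower down catch under the unit's top and the cassette cannot lift.
- button_near (a joint): The same button on the cassette's -x side: 0 out, 0.006 m fully in; it springs back when let go.
- cradle_empty: Empty charging cradle, a white block 70 (its x) x 62 (its y) x 30 mm high, fixed. Origin: centre of its underside, z up. In its middle is a well 40 (x) x 32 mm (y), 22 mm deep (floor 8 mm above the table), mouth bevelled 4 mm. The cassette stands in it upright, its x along the cradle's x, either way round, buttons above the cradle; its centre is then 49 mm above this origin.
- cradle_full: The other charging cradle, the same size, holding the spare cassette. Origin: centre of its underside.
- spare_mid (a point): Centre (half-way up) of the spare cassette, which looks the same as the other and stands in the full cradle. To be left alone.
- shutter (a joint): Flat steel shutter that slides on the unit's top between the rails: 0 fully shut over the bay, grows as it opens towards the unit's +y, at most 0.06 m; starts at 0.04 to 0.055. Slides with 1.5 N of friction and stays where it is left. It can only be shut once the cassette is out.
- shutter_grip (a point): Middle of the shutter's upright black grip, 18 mm above the unit's top: a block 26 (unit's x) x 14 (unit's y) x 30 mm high, its top 33 mm above the unit's top. Axes as the unit's. Shut, it stands at the unit's x 0, y -40 mm.
- mug_mid (a point): Centre of a white mug, 80 mm wide and 95 mm high. To be left alone.
- tin_mid (a point): Centre of a small round metal tin, 59 mm wide and 26 mm high. To be left alone.
Mind the look-alikes: they are no part of the job. Leave any yellow look-alike of the unit alone.

How it is judged:
By the outcome, as a careful person would: the job done as asked, in the order asked, and still so for the second after the job is handed in, with the robot touching nothing.
It also fails if it takes over 54 s, if anything falls off the work surface, if the arm or the gripper's body presses on something with over 40 N, if the wrist force passes 120 N, or if a joint passes its speed limit or range.

## Working session

There is one attempt and no reset: what is moved stays moved. The work goes in short steps, each a Python script; the robot and the scene stay as the last script left them, time stands still between calls to the robot, and variables do not carry over. Pictures are saved under pics/ and viewed, and the job is handed in when it is done.

```bash
ls; mkdir -p pics; python3 - <<'E'
from rig import arm
import cv2,numpy as np
for n in("side","top"):
    im=arm.snapshot(n); cv2.imwrite(f"pics/{n}0.png",im[:,:,::-1])
    c=arm.get_calibration(n); print(n,np.round(c["intrinsics"],1).tolist(),np.round(c["cam_to_world"],3).tolist())
print(arm.grip_depth,arm.current_t(),arm.current_width(),np.round(arm.current_tool_rot(),3).tolist())
E
```

```text
pics
side [[421.4, 0.0, 261.8], [0.0, 421.4, 189.5], [0.0, 0.0, 1.0]] [[-0.926, -0.219, 0.307, 0.242], [-0.377, 0.553, -0.743, 0.798], [-0.007, -0.804, -0.595, 0.678], [0.0, 0.0, 0.0, 1.0]]
top [[498.3, 0.0, 253.1], [0.0, 498.3, 187.2], [0.0, 0.0, 1.0]] [[0.006, -0.99, 0.138, 0.381], [-1.0, -0.006, 0.003, 0.075], [-0.002, -0.138, -0.99, 1.373], [0.0, 0.0, 0.0, 1.0]]
0.0188 0.1 0.09127015849750329 [[0.955, 0.295, -0.0], [0.295, -0.955, 0.001], [0.0, -0.001, -1.0]]
```

View pics/side0.png

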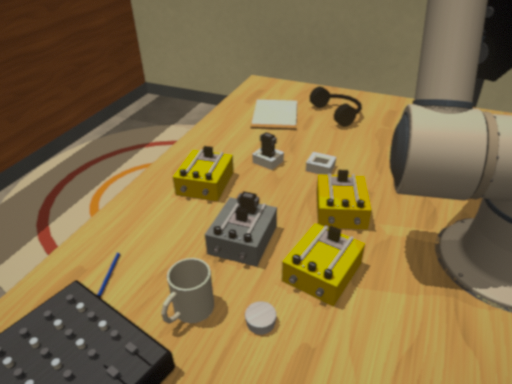

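View pics/top0.png

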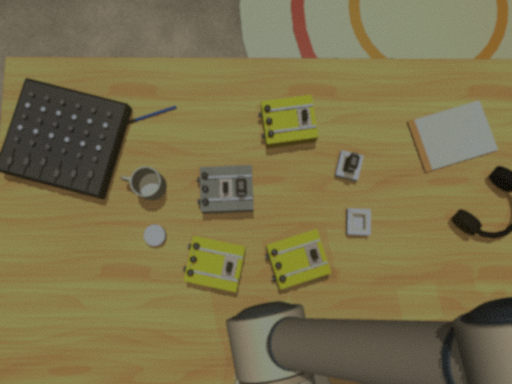

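The side view shows the grey unit at (243,230), the full cradle at (268,155) with its dark cassette, and the empty cradle at (321,162). In the top view these are at (227,189), (350,165) and (359,222). The yellow units, at top (289,121), (215,265) and (298,261), are look-alikes. The grey box is the only one that matches "grey unit", and I'll confirm it in enlarged crops.

```bash
python3 - <<'E'
import cv2,numpy as np
t=cv2.imread("pics/top0.png"); s=cv2.imread("pics/side0.png")
R=lambda a,f:cv2.resize(a,None,fx=f,fy=f,interpolation=cv2.INTER_CUBIC)
a=R(t[150:230,185:265],5)
b=R(t[140:245,325:385],4)[:400]
o=np.hstack([a,b]);cv2.imwrite("pics/c1.png",o);print(o.shape)
cv2.imwrite("pics/c2.png",R(s[125:270,200:345],4))
E
```

```text
(400, 640, 3)
```

View pics/c1.png

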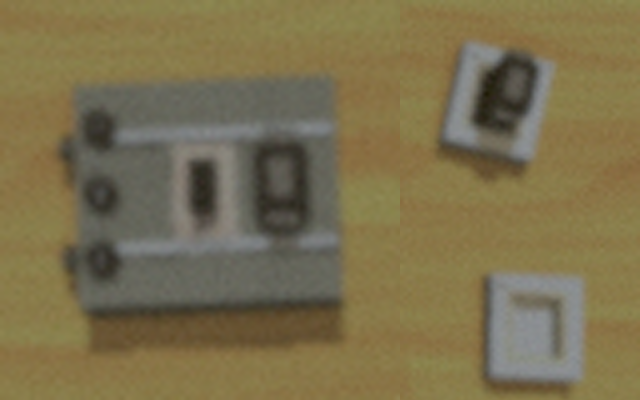

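View pics/c2.png

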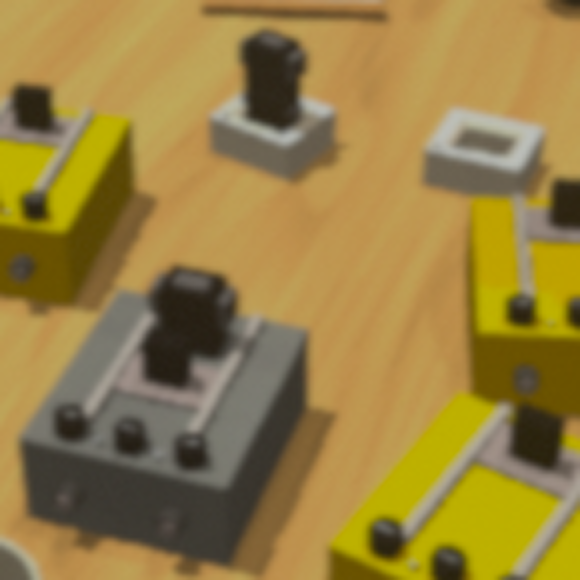

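The crops confirm it: the grey unit has knobs on the left in the top view, the shutter grip at about (225,187) and the cassette at about (241,187). The empty well is at (359,222). Next I measure.

```bash
cat > h.py <<'E'
import numpy as np,cv2
from rig import arm
C={n:arm.get_calibration(n) for n in("side","top")}
def ray(n,p,z):
    K=C[n]["intrinsics"];T=C[n]["cam_to_world"];p=np.atleast_2d(p).astype(float)
    d=np.c_[p,np.ones(len(p))]@np.linalg.inv(K).T@T[:3,:3].T
    o=T[:3,3]; return o+d*((z-o[2])/d[:,2:])
def proj(n,P):
    K=C[n]["intrinsics"];T=C[n]["cam_to_world"];q=(np.atleast_2d(P)-T[:3,3])@T[:3,:3]@K.T
    return q[:,:2]/q[:,2:]
E
python3 - <<'E'
from h import *
t=cv2.imread("pics/top0.png");hsv=cv2.cvtColor(t,cv2.COLOR_BGR2HSV)
for r in (160,172,180,186,189,193,200,208,211,214): print(r,[tuple(int(v) for v in hsv[r,c,1:]) for c in (192,196,199,202,206,212,240,250,252,253,254,255,256,258)])
print([ (r,hsv[r,215].tolist(),hsv[r,245].tolist()) for r in list(range(162,172))+list(range(205,220))])
s=cv2.imread("pics/side0.png");hs=cv2.cvtColor(s,cv2.COLOR_BGR2HSV)
print([ (r,hs[r,270].tolist()) for r in range(195,250,3)])
# cradle
print([ (c,hsv[222,c].tolist()) for c in range(343,375)])
print([ (r,hsv[r,359].tolist()) for r in range(203,241)])
E
```

```text
160 [(118, 140), (120, 138), (124, 136), (126, 136), (124, 138), (121, 135), (128, 138), (117, 139), (124, 140), (123, 135), (123, 135), (121, 139), (120, 140), (125, 137)]
172 [(119, 137), (125, 139), (99, 126), (18, 85), (36, 85), (35, 102), (27, 105), (36, 106), (100, 123), (117, 131), (123, 137), (121, 139), (122, 136), (123, 137)]
180 [(123, 139), (110, 109), (44, 76), (27, 95), (32, 88), (32, 97), (47, 60), (26, 100), (91, 115), (120, 128), (132, 137), (133, 138), (138, 137), (138, 135)]
186 [(125, 137), (126, 136), (97, 100), (37, 75), (32, 72), (28, 102), (30, 92), (25, 101), (74, 120), (94, 128), (114, 137), (118, 136), (116, 139), (112, 137)]
189 [(126, 138), (121, 137), (104, 128), (47, 65), (62, 58), (28, 100), (44, 70), (28, 108), (70, 113), (95, 129), (103, 138), (114, 136), (114, 134), (105, 136)]
193 [(115, 135), (118, 138), (110, 130), (31, 98), (33, 86), (27, 103), (40, 83), (28, 99), (51, 114), (86, 125), (105, 138), (111, 133), (109, 141), (108, 139)]
200 [(121, 139), (117, 131), (66, 77), (48, 75), (46, 55), (10, 125), (36, 86), (19, 93), (54, 100), (89, 121), (1
[... 2752 characters left out ...]
 [19, 15, 140]), (210, [96, 9, 145]), (211, [105, 7, 146]), (212, [23, 8, 134]), (213, [28, 26, 129]), (214, [23, 52, 117]), (215, [20, 52, 113]), (216, [22, 40, 114]), (217, [23, 18, 127]), (218, [90, 2, 140]), (219, [109, 14, 146]), (220, [116, 12, 149]), (221, [107, 12, 144]), (222, [108, 9, 145]), (223, [102, 9, 143]), (224, [103, 16, 145]), (225, [99, 12, 146]), (226, [120, 7, 145]), (227, [114, 9, 145]), (228, [90, 4, 140]), (229, [40, 16, 145]), (230, [43, 12, 143]), (231, [80, 5, 143]), (232, [96, 9, 145]), (233, [107, 13, 142]), (234, [30, 4, 118]), (235, [20, 53, 105]), (236, [18, 121, 97]), (237, [19, 137, 106]), (238, [23, 117, 118]), (239, [23, 121, 135]), (240, [24, 124, 136])]
```

```bash
cat >> h.py <<'E'
def edge(im,a,b,w=4,f=(0.12,0.88)):
    """robust line through half-level crossings of profiles normal to a-b (approx. image segment)"""
    a=np.array(a,float);b=np.array(b,float);d=(b-a)/np.linalg.norm(b-a);n=np.array([-d[1],d[0]])
    s=np.arange(-w,w+.01,.1);pts=[]
    for k in np.linspace(f[0],f[1],40):
        q=a+(b-a)*k+s[:,None]*n
        pr=cv2.remap(im.astype(np.float32),q[:,0].astype(np.float32)[None],q[:,1].astype(np.float32)[None],cv2.INTER_LINEAR)[0]
        lo,hi=pr[:12].mean(0),pr[-12:].mean(0);v=hi-lo
        if v@v<300: continue
        u=(pr-lo)@v/(v@v); i=np.where((u[:-1]<.5)&(u[1:]>=.5))[0]
        if len(i): pts.append(q[i[0]])
    l=cv2.fitLine(np.array(pts,np.float32),cv2.DIST_HUBER,0,0.01,0.01).ravel()
    return l[:2],l[2:],len(pts)
def quad(im,c,w=4):
    c=np.array(c,float)
    for _ in range(2):
        L=[edge(im,c[i],c[(i+1)%4],w) for i in range(4)]
        for i in range(4):
            (d1,p1,_),(d2,p2,_)=L[i-1],L[i]
            t=np.linalg.solve(np.c_[d1,-d2],p2-p1);c[i]=p1+t[0]*d1
    return c,[l[2] for l in L]
E
cat > m.py <<'E'
from h import *
t=cv2.imread("pics/top0.png");s=cv2.imread("pics/side0.png")
def rep(n,im,c,z,name):
    q,k=quad(im,c,3);P=ray(n,q,z)[:,:2]
    e=np.roll(P,-1,0)-P
    print(name,n,"px",q.round(1).tolist(),k,"ctr",P.mean(0).round(4),"len",np.linalg.norm(e,axis=1).round(4),"ang",np.degrees(np.arctan2(e[:,1],e[:,0])).round(1))
# order: +x+y, +x-y, -x-y, -x+y
rep("top",t,[(200,167),(251,165),(253,210),(201,212)],.06,"unit")
rep("side",s,[(225,235),(206,231),(231,198),(277,207)][:0] or [(207,235),(231,198),(277,207),(258,246)],.06,"unit")
rep("top",t,[(347.5,208.5),(370.5,208.5),(370.5,234),(347.5,235)],.03,"cradle")
rep("side",s,[(306,161.5),(314,152.5),(336.5,156),(330,166)],.03,"cradle")
E
python3 m.py
```

```text
unit top px [[201.0, 166.5], [251.4, 164.3], [253.3, 208.9], [199.7, 211.0]] [40, 40, 40, 39] ctr [0.5617 0.1503] len [0.135  0.1199 0.1418 0.1195] ang [ -87.1 -177.2   92.7   -0.4]
unit side px [[204.7, 234.7], [229.6, 195.4], [276.9, 207.2], [255.9, 247.6]] [40, 25, 40, 40] ctr [0.5591 0.1487] len [0.1464 0.1222 0.1414 0.1179] ang [-85.8 179.9  92.5   2.3]
cradle top px [[347.6, 207.5], [370.7, 208.6], [370.4, 234.8], [347.0, 234.0]] [40, 40, 40, 40] ctr [ 0.4764 -0.2064] len [0.0625 0.0707 0.0628 0.0717] ang [-92.5 177.8  88.3  -2.5]
cradle side px [[304.8, 162.2], [312.7, 150.8], [336.0, 156.2], [329.4, 167.9]] [40, 40, 40, 40] ctr [ 0.4749 -0.2087] len [0.0675 0.0714 0.0664 0.0721] ang [-92.5 176.8  88.1  -2.3]
```

```bash
cat > ov.py <<'E'
from h import *
t=cv2.imread("pics/top0.png");s=cv2.imread("pics/side0.png")
q=ray("top",[(251.4,164.3),(253.3,208.9)],.06)[:,:2]; qs=ray("side",[(229.6,195.4),(276.9,207.2)],.06)[:,:2]
print("-y edge mids",q.mean(0),qs.mean(0))
yaw=np.radians(2.8);X=np.array([np.cos(yaw),np.sin(yaw)]);Y=np.array([-X[1],X[0]])
for z,m in(("top",q),("side",qs)): print(z,"centre",m.mean(0)+.07*Y,"bay",m.mean(0)+.03*Y)
import sys
bay=np.array([float(sys.argv[1]),float(sys.argv[2])])
def box(ctr,hx,hy,z): return np.array([np.r_[ctr+a*hx*X+b*hy*Y,z] for a,b in((1,1),(1,-1),(-1,-1),(-1,1))])
for n,im,(x0,y0,x1,y1) in(("top",t,(190,155,260,220)),("side",s,(195,180,285,265))):
    f=8 if n=="top" else 6
    o=cv2.resize(im[y0:y1,x0:x1],None,fx=f,fy=f,interpolation=cv2.INTER_CUBIC);o=cv2.convertScaleAbs(o,alpha=1.6)
    for B,col in((box(bay,.017,.013,.102),(0,0,255)),(box(bay+.04*Y,.06,.07,.06),(0,255,0)),(box(bay,.024,.009,.088),(255,255,0))):
        p=((proj(n,B)-[x0,y0]+.5)*f).astype(int); cv2.polylines(o,[p],True,col,1)
    cv2.imwrite(f"pics/ov_{n}.png",o)
E
python3 ov.py 0.562 0.1095
```

```text
-y edge mids [0.56501438 0.08117752] [0.5633227  0.07693226]
top centre [0.5615949  0.15109395] bay [0.56354889 0.11114171]
side centre [0.55990322 0.14684868] bay [0.56185721 0.10689644]
```

View pics/ov_top.png

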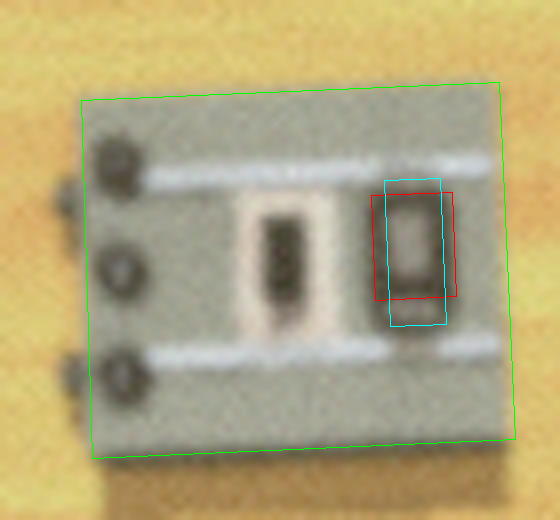

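View pics/ov_side.png

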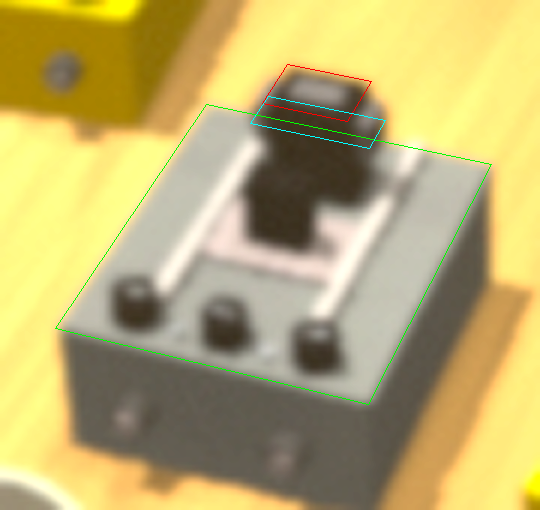

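The overlay matches the unit in both views. The cassette top is at about (242,186) in the top view and (247,195) in the side view. The cameras disagree by about 2 mm, and by the same amount for unit and cradle, so I use the means. Next is the approach and pinch.

```bash
cat > g.py <<'E'
from h import *
UY=np.radians(2.8);CY=np.radians(-2.2)
BAY=np.array([.5627,.1092]);CR=np.array([.4757,-.2076])
def ax(y): return np.array([np.cos(y),np.sin(y)]),np.array([-np.sin(y),np.cos(y)])
def R(yaw,s):
    y=np.r_[s*ax(yaw)[0],0];z=np.array([0,0,-1.]);return np.c_[np.cross(y,z),y,z]
S=1
E
python3 - <<'E'
from g import *
for s in(1,-1):
    for p,y in((np.r_[BAY,.2],UY),(np.r_[BAY,.0705],UY),(np.r_[CR,.0585],CY)):
        q=arm.solve_ik(p,R(y,s));print(s,None if q is None else np.round(q,1))
E
```

```text
1 [ 5.  24.9 85.6 -0.  69.5  2.2]
1 [ 5.  34.2 93.1 -0.  52.7  2.2]
1 [-30.2  32.2 101.3  -0.   46.4 -28. ]
-1 None
-1 None
-1 [-30.2  32.2 101.3  -0.   46.4 152. ]
```

```bash
python3 - <<'E'
from g import *
r=R(UY,1)
arm.move_to(np.r_[BAY,.19],r)
arm.move_l(np.r_[BAY,.0705],feed=.12)
print(arm.current_t(),arm.current_force().round(2))
arm.grip(.030)
print(arm.current_t(),arm.current_width(),arm.current_force().round(2),arm.current_ee_pos())
for n in("side","top"):
    cv2.imwrite(f"pics/g_{n}.png",arm.snapshot(n)[:,:,::-1])
s=cv2.imread("pics/g_side.png")[150:270,180:300];t=cv2.imread("pics/g_top.png")[130:230,180:280]
cv2.imwrite("pics/g.png",np.hstack([cv2.resize(s,(400,400),interpolation=2),cv2.resize(t,(400,400),interpolation=2)]))
E
```

```text
4.075 [ 0.29 -0.11 -0.22]
4.9833 0.03391170570936349 [-1.67 -0.    5.03] [0.56262213 0.10920828 0.07065991]
```

View pics/g.png

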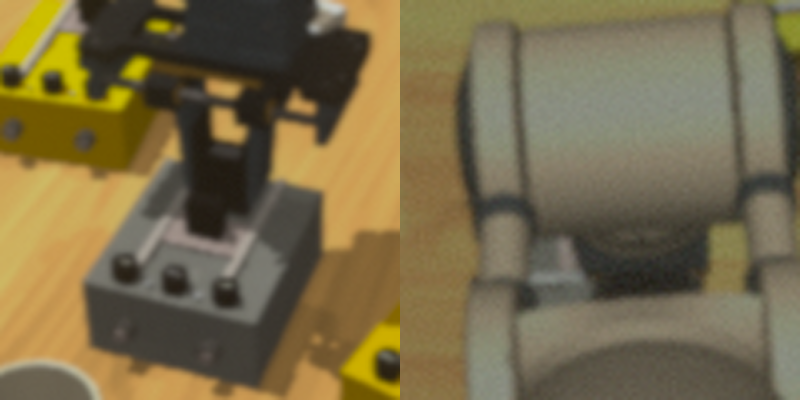

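The fingers have closed on the cassette at crop (225,170). The opening reads 33.9 mm instead of 36, so I lift gently while watching the force.

```bash
python3 - <<'E'
from g import *
for z in(.0725,.0755,.0805):
    arm.move_l(np.r_[BAY,z],feed=.03)
    f=arm.current_force();print(z,arm.current_width(),f.round(2))
    if f[2]<-15: break
else:
    arm.move_l(np.r_[BAY,.19],feed=.12)
    arm.sleep(.2);print(arm.current_t(),arm.current_width(),arm.current_force().round(2))
cv2.imwrite("pics/l.png",cv2.resize(arm.snapshot("side")[90:270,150:330,::-1],(600,600),interpolation=2))
E
```

```text
0.0725 0.03379924223107865 [-0.37  0.15 -1.8 ]
0.0755 0.033792134966492623 [ 0.12 -0.34 -1.54]
0.0805 0.03404879431385687 [ 0.91  0.46 -2.7 ]
7.1667 0.0336385688396983 [ 0.14  0.23 -2.2 ]
```

View pics/l.png

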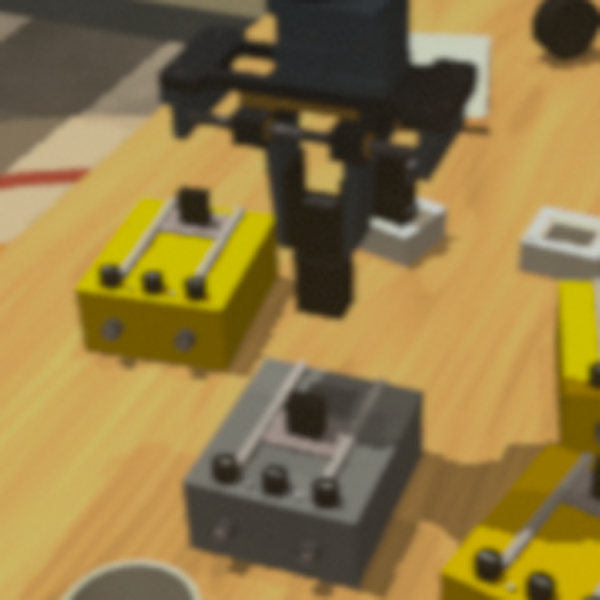

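The cassette is out. It hangs at crop (325,250), upright, and the force shows about 2 N of weight. Next I move above the empty cradle.

```bash
python3 - <<'E'
from g import *
arm.move_to(np.r_[CR,.19],R(CY,1))
arm.move_l(np.r_[CR,.093],feed=.12)
arm.sleep(.2)
s=arm.snapshot("side")[:,:,::-1];cv2.imwrite("pics/p_side.png",s)
X,Y=ax(CY)
x0,y0,f=270,90,6
o=cv2.resize(s[90:190,270:380],None,fx=f,fy=f,interpolation=2);o=cv2.convertScaleAbs(o,alpha=1.5)
for z0,z1 in((.0425,.0425),):
    B=np.array([np.r_[CR+a*.017*X+b*.013*Y,z0] for a,b in((1,1),(1,-1),(-1,-1),(-1,1))])
    cv2.polylines(o,[((proj("side",B)-[x0,y0]+.5)*f).astype(int)],True,(0,0,255),1)
    B=np.array([np.r_[CR+a*.035*X+b*.031*Y,.03] for a,b in((1,1),(1,-1),(-1,-1),(-1,1))])
    cv2.polylines(o,[((proj("side",B)-[x0,y0]+.5)*f).astype(int)],True,(0,255,0),1)
cv2.imwrite("pics/p.png",o);print(arm.current_t(),arm.current_force().round(2),arm.current_ee_pos())
E
```

```text
9.6667 [ 0.83 -0.25 -1.34] [ 0.47593949 -0.20771187  0.09347998]
```

View pics/p.png

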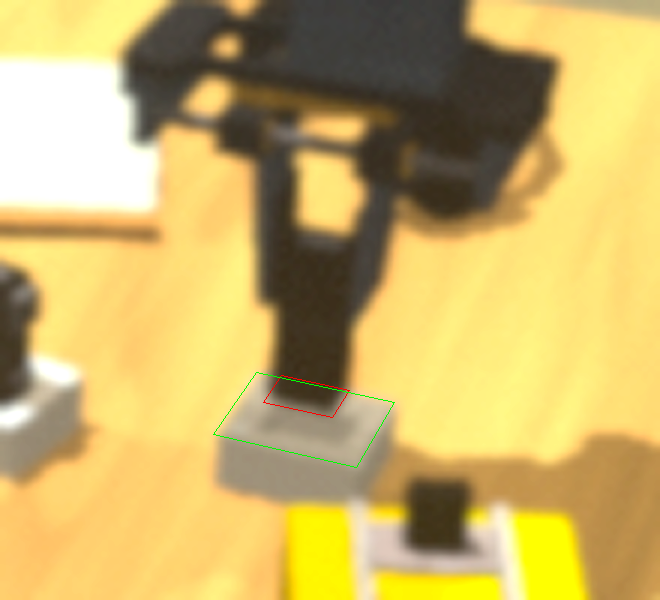

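```bash
python3 - <<'E'
from g import *
s=cv2.imread("pics/p_side.png")
x0,y0,f=298,130,14
o=cv2.resize(s[130:172,298:345],None,fx=f,fy=f,interpolation=2)
o=(255*(o/255.)**.5).astype(np.uint8)
X,Y=ax(CY)
B=np.array([np.r_[CR+a*.017*X+b*.013*Y,.0430] for a,b in((1,1),(1,-1),(-1,-1),(-1,1))])
cv2.polylines(o,[((proj("side",B)-[x0,y0]+.5)*f).astype(int)],True,(0,0,255),1)
for h in(.07,):
  for c in((1,1),(-1,1)):
    P=np.array([np.r_[CR+c[0]*.017*X+c[1]*.013*Y,z] for z in(.043,.08)]);cv2.polylines(o,[((proj("side",P)-[x0,y0]+.5)*f).astype(int)],False,(255,0,0),1)
cv2.imwrite("pics/p2.png",o)
E
```

```text
(no output)
```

View pics/p2.png

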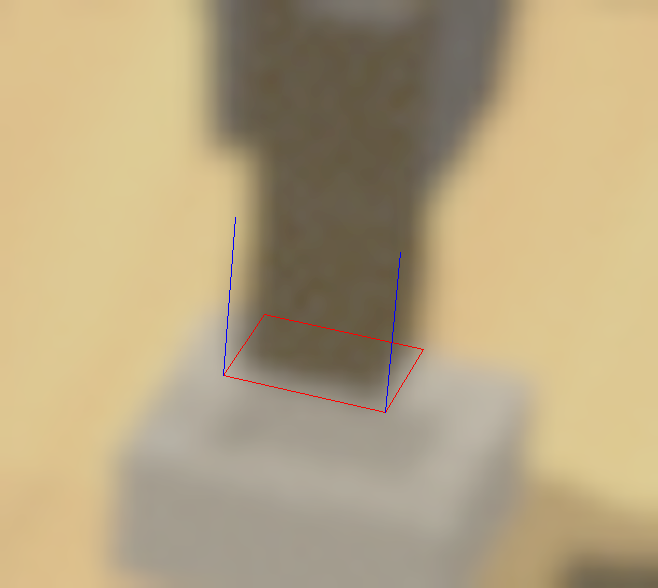

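The cassette is upright over the cradle. Its bottom edge is at about (317,157), within about 2 mm of where I expected (slightly −y), so I shift +1 mm in y. The 3 mm clearance plus the bevel covers the rest. I lower it with force checks.

```bash
python3 - <<'E'
from g import *
c=CR+[0,.001]
z=.093
while z>.0545:
    z-=.003 if z>.065 else .001
    arm.move_l(np.r_[c,z],feed=.04)
    f=arm.current_force();print(round(z,4),f.round(1),arm.current_ee_pos().round(4))
    if f[2]>8 or np.hypot(f[0],f[1])>12: break
print(arm.current_t(),arm.current_width())
cv2.imwrite("pics/d.png",cv2.resize(arm.snapshot("side")[100:200,270:370,::-1],(600,600),interpolation=2))
E
```

```text
0.09 [-0.9 -0.4 -2.1] [ 0.4755 -0.2065  0.0898]
0.087 [ 0.6  0.8 -1.4] [ 0.4756 -0.2065  0.0868]
0.084 [-0.3 -0.4 -1.6] [ 0.4756 -0.2066  0.0838]
0.081 [-0.2 -0.7 -2. ] [ 0.4756 -0.2065  0.0808]
0.078 [-0.2  0.  -1.9] [ 0.4756 -0.2066  0.0778]
0.075 [ 0.8 -0.4 -0.3] [ 0.4756 -0.2065  0.0748]
0.072 [ 0.5 -1.  -1.3] [ 0.4756 -0.2065  0.0718]
0.069 [ 1.1  0.  -1.4] [ 0.4756 -0.2066  0.0688]
0.066 [ 0.4 -0.  -0.8] [ 0.4756 -0.2065  0.0658]
0.063 [-0.6 -0.2 -1.7] [ 0.4756 -0.2066  0.0628]
0.062 [-0.7  0.3 -1. ] [ 0.4757 -0.2066  0.062 ]
0.061 [ 0.6 -0.4 -2.5] [ 0.4757 -0.2066  0.061 ]
0.06 [-0.4  0.6 -1.9] [ 0.4757 -0.2066  0.0599]
0.059 [-0.2 -0.5 -1.6] [ 0.4757 -0.2066  0.0589]
0.058 [-1.8  1.3 12.7] [ 0.4759 -0.2067  0.0586]
13.4167 0.033555506509526684
```

View pics/d.png

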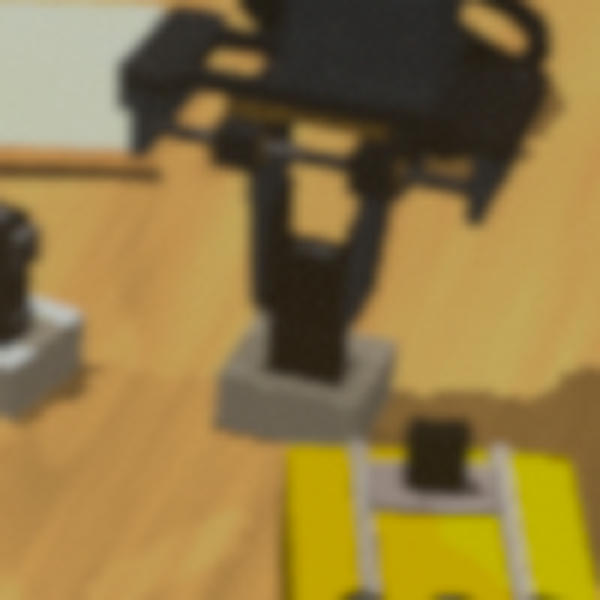

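The force contact came at z = 0.0586, where 0.0585 was predicted for fully home, with no side forces. The cassette sits in the well at crop (308,330). I release, retreat and look again.

```bash
python3 - <<'E'
from g import *
arm.grip(.09);c=arm.current_ee_pos()
arm.move_l([c[0],c[1],.19],feed=.15)
arm.move_joints([-75,20,85,0,75,-30])  # out of view
s=arm.snapshot("side")[:,:,::-1];t=arm.snapshot("top")[:,:,::-1]
cv2.imwrite("pics/r_side.png",s);cv2.imwrite("pics/r_top.png",t)
f=lambda a:cv2.resize(a,(390,390),interpolation=2)
cv2.imwrite("pics/r.png",np.hstack([f(s[125:265,205:345]),f(t[130:290,220:380])]))
cv2.imwrite("pics/r_u.png",cv2.resize(t[155:220,190:260],None,fx=8,fy=8,interpolation=2))
print(arm.current_t())
E
```

```text
17.0917
```

View pics/r.png

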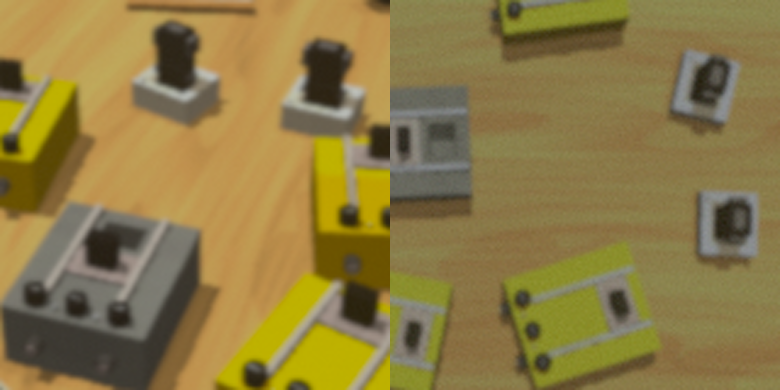

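View pics/r_u.png

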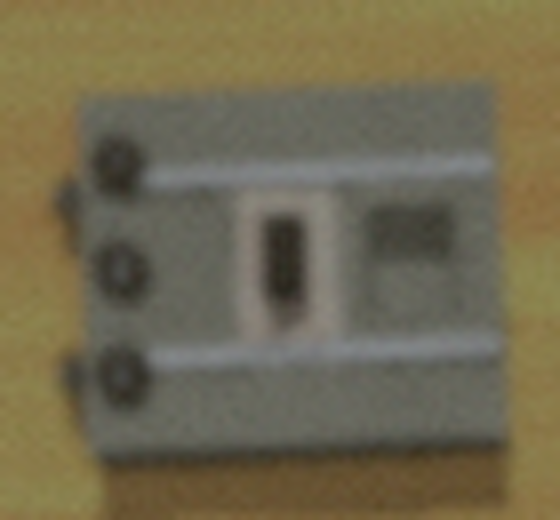

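The cassette stands upright in the formerly empty cradle (top 366,220) and the spare is untouched. The bay is empty, and the shutter grip shows at about (225,187) in the top view.

```bash
python3 - <<'E'
from g import *
X,Y=ax(UY)
g=ray("top",[(225,186.5)],.090)[0,:2]-[.0008,.002]  # top-camera bias vs mean
q=(g-BAY)@Y;xo=(g-BAY)@X
print("grip",g,"q",q,"x",xo)
G=BAY+q*Y
z=.06+.027-.0188
arm.move_to(np.r_[G,.2],R(UY,1))
arm.move_l(np.r_[G,z],feed=.12)
print(arm.current_t(),arm.current_force().round(1))
arm.grip(.02)
print(arm.current_width(),arm.current_force().round(1),arm.current_t())
s=arm.snapshot("side")[:,:,::-1]
cv2.imwrite("pics/s1.png",cv2.resize(s[150:270,190:310],(600,600),interpolation=2))
E
```

```text
grip [0.55949375 0.15014114] q 0.04104888769730996 x -0.0012024528780976897
21.0083 [-0.2 -0.5  1.5]
0.025712552764658815 [-0.5 -1.3 -0.6] 22.0
```

View pics/s1.png

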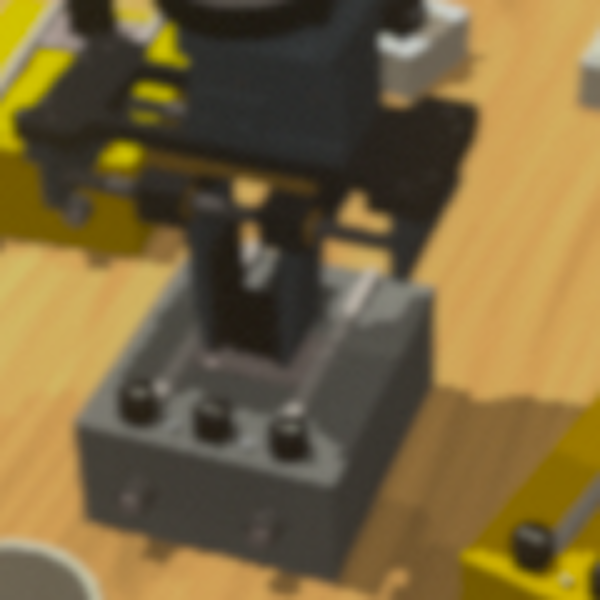

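The grip is held (25.7 mm of 26). I slide it towards −y until it reaches the stop.

```bash
python3 - <<'E'
from g import *
X,Y=ax(UY);p0=arm.current_ee_pos();d=0
while d<.060:
    d+=.005 if d<.034 else .001
    arm.move_l(p0-np.r_[Y,0]*d,feed=.05)
    f=arm.current_force();a=np.r_[X,0]@f,np.r_[Y,0]@f;e=(p0-arm.current_ee_pos())[:2]@Y
    print(round(d,3),np.round(e,4),np.round(a,1),round(f[2],1))
    if a[1]>14 or abs(a[0])>20: break
print(arm.current_t(),arm.current_width())
E
```

```text
0.005 0.0055 [-0.4 -1. ] -0.5
0.01 0.0104 [-0.9 -2. ] 0.1
0.015 0.0154 [-0.7 -0.8] 0.0
0.02 0.0204 [-0.1 -1.1] -0.0
0.025 0.0254 [-1.6 -1. ] -0.2
0.03 0.0304 [-2.4 -1.1] -1.1
0.035 0.0354 [-2.3 -1.3] -0.8
0.036 0.036 [-2.9 -0.1] -0.3
0.037 0.037 [-2.1  1. ] -0.3
0.038 0.038 [-3.5  0.1] -0.9
0.039 0.0391 [-3.5  1.1] 0.6
0.04 0.0401 [-3.1  0.7] -0.6
0.041 0.0411 [-4.9  0.6] -0.3
0.042 0.0415 [-4.5  6.5] -0.9
0.043 0.0416 [-3.3 15.4] -0.7
25.8 0.026077302203671424
```

```bash
python3 - <<'E'
from g import *
arm.grip(.09);c=arm.current_ee_pos()
arm.move_l([c[0],c[1],.2],feed=.15)
arm.move_joints([-75,20,85,0,75,-30])
s=arm.snapshot("side")[:,:,::-1];t=arm.snapshot("top")[:,:,::-1]
cv2.imwrite("pics/e_side.png",s);cv2.imwrite("pics/e_top.png",t)
f=lambda a:cv2.resize(a,(390,390),interpolation=2)
cv2.imwrite("pics/e.png",np.vstack([np.hstack([f(s[125:265,205:345]),f(t[155:225,190:260])])]))
a=cv2.imread("pics/side0.png");b=cv2.imread("pics/top0.png")
cv2.imwrite("pics/e2.png",np.hstack([f(s[240:350,150:290]),f(t[140:260,110:230])]))
print(arm.current_t(),arm.current_force().round(1))
for n,x,y,r in(("top",b,t,[(115,160,165,205),(140,220,170,252),(335,148,366,183)]),("side",a,s,[(160,255,218,326),(242,298,280,336),(248,130,288,170)])):
    print(n,[float(np.abs(x[v:w,u:q].astype(int)-y[v:w,u:q]).mean().round(2)) for u,v,q,w in r])
E
```

```text
30.5333 [ 0.2 -0.4 -0.1]
top [2.55, 2.25, 2.42]
side [0.75, 0.81, 0.79]
```

View pics/e.png

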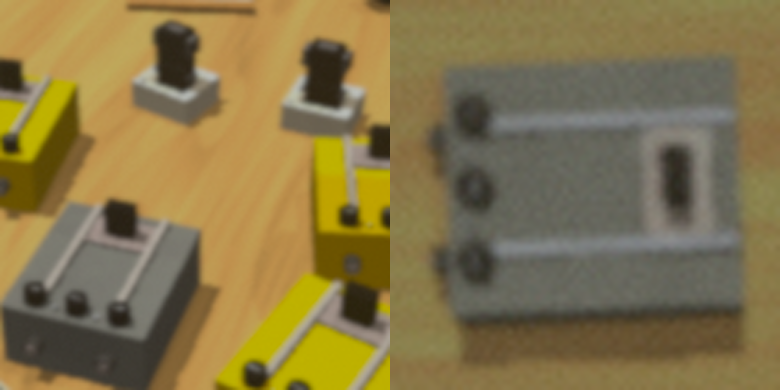

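View pics/e2.png

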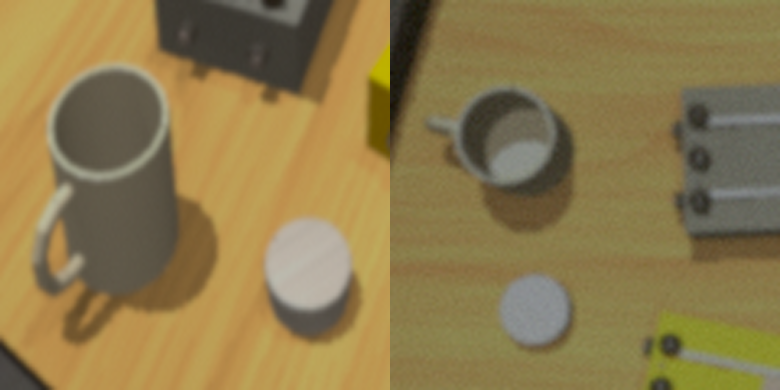

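The shutter covers the bay, with the grip at top (241,187), the bay's column. The cassette stands in its cradle. The mug, tin and spare show only noise-level change from the first pictures. I hand the job in.

```bash
python3 -c "
from rig import arm
arm.sign_off();print(arm.current_t())"
```

```text
the job is handed in; nothing more can be done
the job is handed in; nothing more can be done
```

The job is done and handed in, with the clock at about 30.5 s of the 54 s allowed. I pinched the buttons and lifted the cassette out of the grey unit. I stood it in the empty cradle and then slid the shutter shut over the empty bay.

- **Cassette:** it touched the cradle floor at a tool height of 58.6 mm, where 58.5 mm was expected, with side forces under 2 N. The last pictures show it standing upright in the cradle.
- **Shutter:** it met its stop after 41.5 mm of travel, where about 41 mm was expected, with the force rising to 15 N. The last picture shows the bay covered.
- **Mug, tin and spare:** comparing the first and last pictures around them shows only image noise.

Two readings disagreed:
- **Gripper opening:** it read 33.9 mm on the pressed buttons instead of 36 mm. The lift was still free, at about 2 N, which fits the cassette's weight.
- **Cameras:** they differed by about 2 mm in y (about 4 mm on one edge of the unit). I used the mean of the two views and moved the placing 1 mm in y.

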